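# Note the bite point of a screen clamp

## Robot

A 6-joint arm with a two-finger parallel gripper is mounted at the origin on the work surface. World frame = base frame: x ahead of the robot, y to its left, z up, the work surface at z = 0. Lengths are in mm, angles in rad, forces in N, time in s.
With the tool pointing down it reaches from about 275 to 1000 mm from the base axis. Payload 8.4 kg.
Tool frame: the origin (TCP) lies between the finger pads; the fingertips stand 22 mm ahead of it and the grasp point (between the pads) lies 3 mm ahead of it; z points along the fingers, y is the line along which they close (so a half turn about z gives the same grasp; the last joint's range is limited). The gripper opens to 85 mm and grips with 20 to 120 N. Pads are 22 mm wide; open, the fingers measure 114 mm over their backs; the gripper's body (76 mm by 85 mm) begins 54 mm behind the grasp point. The pads swing forward as they close: fully open they stand 13 mm farther back than shut.
Start: joints at [1.198, 0.353, 1.633, -0, 1.155, -0.002], TCP at [226.474, 582.527, 253.281] pointing down, gripper open.
Joint ranges: [-2.63, 2.63], [-0.92, 2.1], [0.06, 2.66], [-1.3, 4.44], [0, 2.69], [-3.02, 3.02]. Speed limits (rad/s): [2.22, 2.22, 2.79, 3.14, 3.14, 3.14].

## Interface

Orientations are given as [roll, pitch, yaw] about the fixed x, y, z axes, in that order (R = Rz(yaw) Ry(pitch) Rx(roll)).
In Python, from rig import r, grab_frame gives the robot as it stands.
- The arm moves only by the shell command python3 -m inch 'ROWS' [FORCE]. ROWS is JSON, a list of rows, each a list of 7 numbers: the turn, a rotation vector about the tool's x, y, z as a fraction of full scale, then the shift along the tool's x, y, z as a fraction of full scale, then the closure, from 0 (fully open) to 1 (shut). In form: [[rx, ry, rz, dx, dy, dz, fingers], ...]. A call has 1 to 8 rows; each row shifts and turns the commanded pose from where the row before left it, along the tool's axes as they then stand; what a row does not reach is not made up. Full scale, the value 1, is 2.5 cm for a shift and pi rad for a turn. A row lasts 1/12 s, in which the tool goes at most 41.7 mm and 7.16 degrees, less where a joint would pass 70% of its speed; a pose out of reach is approached as far as the arm can. A call with a number of a shift or a turn outside -1 to 1 is refused whole. A call with a gripper value outside its range is refused whole. The fingers move at their own pace and stop on an object; FORCE is the grip in N (left out, the last holds). Time passes only in rows, so rows that do not move let the fingers close. It gives the time, the measured TCP pose, the force, the opening and the grip force at its end, in the units of the state.
- r.sense(): the state, without advancing time (a new reading comes with each control period).
- grab_frame(name): name is "scene" or "top" or "wrist"; returns a dict with "pixels" (480x640x3 uint8, red, green, blue), "z_map" (480x640 float32, mm along the optical axis (not along the pixel's ray), 0 where there is no reading), "vertical_fov" (degrees; the focal length in pixels is half the picture's height over the tangent of half this angle, whatever the lens; pixels are square), "cx", "cy" (the principal point, pixels), "cam_to_world" (4x4, takes a point from camera to world coordinates). Camera axes: x right, y down, z forward; pixel columns grow to the right and rows downward; lengths in mm; the calibration is good to about 2 mm. A picture is of the moment at which its call begins.
- r.sign_off(): hands the job in; it is judged then, once.
The state is a dict: "clock": time; "qpos": joint angles; "qvel": joint speeds; "joint_efforts": joint torques, N m; "eef_pos": TCP position; "tcp_rot": TCP orientation; "contact_force": force on the tool from outside, world axes, zero at the start; "wrist_torque": the same for the moment, N m; "opening": opening from 0.0 (shut) to 1.0 (fully open); "grasp_force": force on a finger pad.
Only numpy, scipy, OpenCV 4.12 (cv2) and the standard library are available. Lean on these libraries where they do the work, as an engineer would, in place of code of your own. Each camera call takes 0.05 s, during which the arm holds its last target. There are 200 camera calls.

## Task

Press the clamp's lever down by its grip until the resistance firms up and it bites, leaning on it with about 15 N but never more than 25 N, then let go and leave it standing where it stays. Then slide the red marker along its rail until it is level with the lever's orange pointer, so that the travel is noted. Leave the other things on the table where they are.

Things in the scene. Friction and masses are not known exactly. Their poses are not given: they have to be found in the camera images.
- clamp: Screen-printing clamp fixed to the table (base 200 x 190 x 12 mm, closed blue housing 80 x 62 mm, 150 mm tall) holding a wooden frame with blue mesh on its +x side. Origin on the table right below the lever's pivot, which is 95 mm up with its axis along the clamp's y. Its x axis runs level from the lever's grip towards the frame; the marker rail is parallel to it. z up.
- lever: Lever on the clamp; origin at the pivot, own -x along the handle to the grip, own +z along the pointer. The handle starts 0.3 to 0.4 rad above level; pressing swings it down, against about 3 N at the grip, and it stays where left. After 0.1 to 0.65 rad it meets a hidden rubber pad, at a point that differs each time and cannot be seen; from there the force grows by about 2 N per mm.
- grip_top (a point): Centre of the upper face of the lever's black rubber grip with a yellow band (70 mm long, 32 mm wide, 18 mm thick), 170 mm from the pivot: the place to press straight down. When let go after the bite it springs back 3 to 8 mm and stays there, still leaning on the pad.
- pointer_tip (a point): Tip of the lever's pointer (orange), on the lever, 100 mm from the pivot and 42 mm to the clamp's +y side; as the grip goes down it swings along the clamp's -x.
- marker_knob (a point): Centre of the red marker's upright knob (14 mm along the rail, 16 across, 46 tall), 200 mm above the table, 43 mm beside the pointer to the clamp's +y side; axes as the clamp's. It slides along the clamp's x on a level rail (friction 2 N, stays where left) from 42 mm on the +x side of the pivot, near its start, to 43 mm on the -x side. Its 24 x 22 mm foot reaches up to 24 mm below this point.
- ink_jar: White ink jar with blue lid, 72 mm across, 85 mm tall, near the clamp. Leave alone.
- tape_roll: Tape roll lying flat, 90 mm across, 24 mm high, near the clamp. Leave alone.
- spatula: Ink spatula lying near the lever, 200 mm long. Leave alone.
- ink_tub: Ink tub, 90 mm across, 110 mm tall. Leave alone.
- cleaner: White bottle, 68 mm across, 170 mm tall. Leave alone.
- glove_box: White glove box 120 x 230 x 75 mm. Leave alone.
- squeegee: Wooden squeegee standing on its foot, 200 mm long, 57 mm tall. Leave alone.

How it is judged:
By the outcome, as a careful person would: the job done as asked, in the order asked, and still so for the second after the job is handed in, with the robot touching nothing.
It also fails if it takes over 61 s, if anything falls off the work surface, if the arm or the gripper's body presses on something with over 40 N, if the wrist force passes 120 N, or if a joint passes its speed limit or range.

## Working session

There is one attempt and no reset: what is moved stays moved. The work goes in short steps, Python scripts to look and compute and a shell command to move; the robot and the scene stay as the last step left them, time stands still between calls to the robot, and variables do not carry over. Pictures are saved under pics/ and viewed, at most 10 in all, crops included, and the job is handed in when it is done.

```bash
mkdir -p pics; ls
cat > h.py <<'E'
import numpy as np,cv2
from rig import r,grab_frame
def snap(n,tag):
    f=grab_frame(n); np.savez(f'/tmp/{tag}.npz',**f); cv2.imwrite(f'pics/{tag}.png',cv2.cvtColor(f['pixels'],cv2.COLOR_RGB2BGR)); return f
def load(tag): return dict(np.load(f'/tmp/{tag}.npz'))
def pt(f,u,v,z=None):
    F=240/np.tan(np.radians(float(f['vertical_fov']))/2)
    if z is None: z=f['z_map'][int(v),int(u)]
    p=np.array([(u-f['cx'])/F*z,(v-f['cy'])/F*z,z,1]); return (f['cam_to_world']@p)[:3]
E
python3 - <<'E'
from h import *
snap('scene','s0');snap('top','t0');s=r.sense();print(s)
E
```

```text
pics
{'clock': 0.1, 'qpos': array([ 1.19762766e+00,  3.53598355e-01,  1.63408543e+00,  8.32822684e-06,
        1.15519133e+00, -2.42116207e-03]), 'qvel': array([-6.84855602e-05, -1.91063331e-03, -2.08395645e-03, -8.21847470e-04,
       -1.70882644e-03, -8.74011277e-04]), 'joint_efforts': array([ 2.70272667e-04, -6.06355619e+01, -3.42817461e+01, -1.37912075e-04,
        4.06712425e-03,  3.80972864e-06]), 'eef_pos': array([226.3047146 , 582.14719516, 252.61359567]), 'tcp_rot': array([-3.14031022e+00, -1.07199526e-05,  2.77084177e+00]), 'contact_force': array([-0.09611466,  0.41401172, -0.16919104]), 'wrist_torque': array([ 0.01700326,  0.01072986, -0.01196887]), 'grasp_force': 0.0, 'opening': 1.0023884254028084}
```

View pics/s0.png

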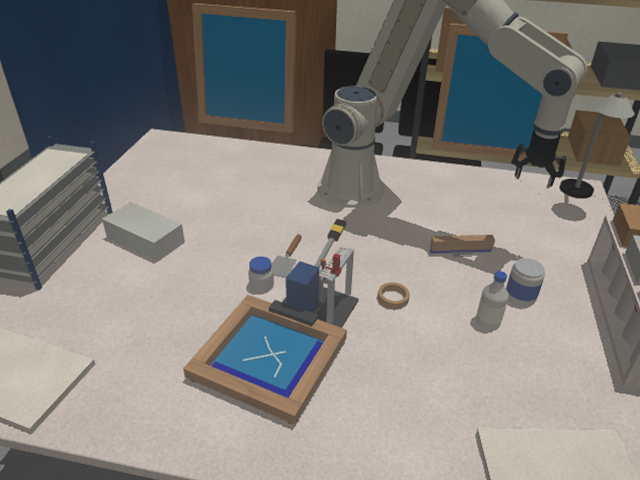

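View pics/t0.png

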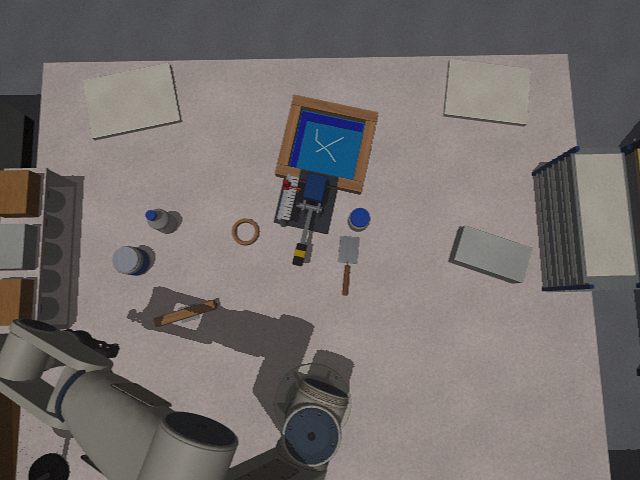

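The scene view shows the grip near (337,230) and the red knob near (336,262). In the top view the grip is at (300,253), the knob at (289,184) and the rail runs x≈288, rows 177–222. I'll enlarge the top view and take coordinates.

Run:
```python
from h import *
f=load('t0')
im=cv2.imread('pics/t0.png')[160:280,230:390]
cv2.imwrite('pics/t0c.png',cv2.resize(im,None,fx=5,fy=5,interpolation=cv2.INTER_CUBIC))
for n,u,v in [('grip',300,253),('gripend',297,262),('yellow',299,254),('knob',289,184),('jar',359,218),('tape',245,222)]: print(n,pt(f,u,v).round(1))
px=f['pixels'].astype(int);hsv=cv2.cvtColor(f['pixels'],cv2.COLOR_RGB2HSV)
for n,lo,hi in [('yel',(20,120,120),(32,255,255)),('red',(0,170,80),(5,255,255)),('org',(8,200,150),(17,255,255)),('blue housing',(100,80,30),(125,255,140))]:
    m=cv2.inRange(hsv,lo,hi); m[:,:240]=0;m[:,345:]=0;m[:150]=0;m[275:]=0
    v,u=np.nonzero(m)
    if len(u): P=np.array([pt(f,a,b) for a,b in zip(u,v)]); print(n,len(u),u.mean(),v.mean(),np.median(P,0).round(1),P.min(0).round(),P.max(0).round())
```

```text
grip [471.1  26.3 154.1]
gripend [442.2  35.2 170.2]
yellow [467.2  29.1 161.9]
knob [681.5  55.9 180.4]
jar [ 590.  -165.3   80.7]
tape [597.1 217.1   8.5]
yel 60 299.1666666666667 252.86666666666667 [471.1  29.2 154.8] [461.  14.  -1.] [499.  48. 163.]
red 26 286.11538461538464 183.84615384615384 [675.9  63.9 220.3] [670.  35. 169.] [686.  75. 226.]
blue housing 1748 317.8529748283753 169.73741418764303 [787.4 -30.6  17.9] [ 321. -128.    5.] [ 848.   64. 1528.]
```

View pics/t0c.png

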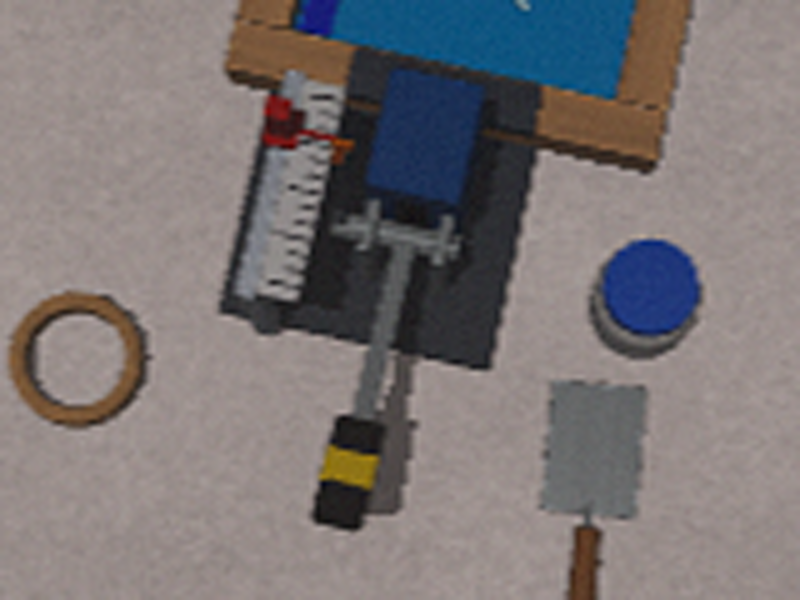

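In the crop, the pointer is at (343,150), the knob at (282,120) and the grip band at (350,467). The clamp's yaw is about -0.19 rad. I'm moving above the grip now and will look with the wrist camera from there.

```bash
python3 -m inch '[[0,0,0,-0.7,-0.7,-0.3,0],[0,0,0,-0.7,-0.7,-0.3,0],[0,0,0,-0.7,-0.7,-0.3,0],[0,0,0,-0.7,-0.7,-0.3,0],[0,0,0,-0.7,-0.7,-0.3,0],[0,0,0,-0.7,-0.7,-0.3,0],[0,0,0,-0.7,-0.7,-0.3,0],[0,0,0,-0.7,-0.7,0,0]]'
python3 -m inch '[[0,0,0,-0.7,-0.7,0,0],[0,0,0,-0.7,-0.7,0,0],[0,0,0,-0.7,-0.7,0,0],[0,0,0,-0.7,-0.7,0,0],[0,0,0,-0.7,-0.7,0,0],[0,0,0,-0.7,-0.7,0,0],[0,0,0,-0.7,-0.7,0,0],[0,0,0,-0.7,-0.7,0,0]]'
python3 -m inch '[[0,0,0,-0.7,-0.7,0,0],[0,0,0,-0.7,-0.7,0,0],[0,0,0,-0.7,-0.7,0,0],[0,0,0,-0.7,-0.7,0,0],[0,0,0,-0.7,-0.7,0,0],[0,0,0,-0.7,-0.7,0,0],[0,0,0,-0.7,-0.7,0,0],[0,0,0,-0.7,-0.7,0,0]]'
python3 -m inch '[[0,0,0.0385,0,0,0,0],[0,0,0.0385,0,0,0,0],[0,0,0.0385,0,0,0,0],[0,0,0.0385,0,0,0,0],[0,0,0.0385,0,0,0,0],[0,0,0.0385,0,0,0,0]]'
python3 -m inch '[[0,0,0.0385,0,0,0,0],[0,0,0.0385,0,0,0,0],[0,0,0.0385,0,0,0,0],[0,0,0.0385,0,0,0,0],[0,0,0.0385,0,0,0,0],[0,0,0,0,0,0,0],[0,0,0,0,0,0,0]]'
python3 -c "
from h import *
f=snap('wrist','w1')"
```

```text
clock: 0.77
eef_pos: [306.8, 400.5, 306.9]
tcp_rot: [3.14, 0.0, 2.771]
contact_force: [1.0, 0.2, 0.2]
opening: 0.998
grasp_force: 0.0
clock: 1.43
eef_pos: [386.1, 218.8, 305.6]
tcp_rot: [-3.141, -0.0, 2.771]
contact_force: [-0.2, 0.1, -1.1]
opening: 1.005
grasp_force: 0.0
clock: 2.1
eef_pos: [465.8, 37.7, 305.6]
tcp_rot: [-3.141, -0.0, 2.771]
contact_force: [0.3, -0.8, 0.6]
opening: 0.998
grasp_force: 0.0
clock: 2.6
eef_pos: [465.5, 38.8, 305.5]
tcp_rot: [-3.141, -0.0, 2.039]
contact_force: [0.9, 0.2, -0.5]
opening: 1.0
grasp_force: 0.0
clock: 3.18
eef_pos: [465.6, 38.9, 305.6]
tcp_rot: [-3.141, 0.0, 1.444]
contact_force: [-0.8, 0.5, 0.2]
opening: 1.0
grasp_force: 0.0
```

View pics/w1.png

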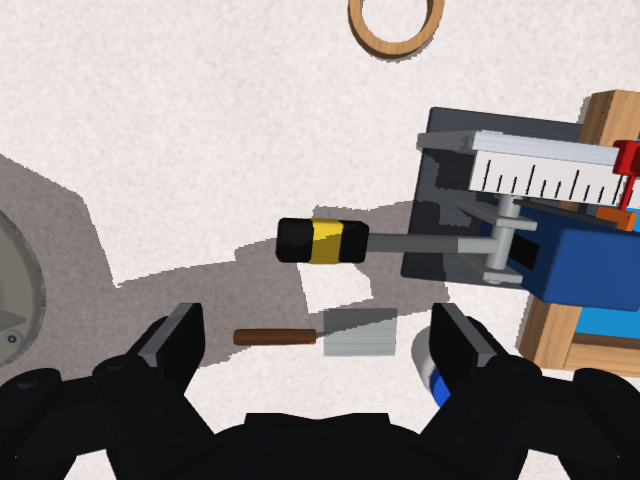

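The wrist view shows the grip centre at (323,242), the handle running to the pivot at (500,240), and the rail plate from (470,190) to (620,205), with the red marker at its far end and the orange pointer at (617,215). Next I'll work out the positions.

Run:
```python
from h import *
f=load('w1')
for n,u,v in [('grip',323,242),('gripL',285,241),('gripR',362,243),('handle',390,243),('handle2',450,244),('baseA',434,110),('baseB',405,272),('baseC',565,124),('railL',475,134),('railR',612,152),('plateBL',472,188),('plateBR',620,205),('pivtop',505,235),('knob',628,150),('jar lid',440,390),('ptr',615,212)]: print(n,pt(f,u,v).round(1))
hs=cv2.cvtColor(f['pixels'],cv2.COLOR_RGB2HSV);m=cv2.inRange(hs,(20,150,100),(35,255,255));v,u=np.nonzero(m);P=np.array([pt(f,a,b) for a,b in zip(u,v)]);P=P[P[:,2]>100];print(np.median(P,0),P.min(0),P.max(0))
```

```text
grip [469.1  31.  156.4]
gripL [442.3  37.3 164.1]
gripR [498.5  23.8 146.6]
handle [521.8  17.5 134.8]
handle2 [574.8   5.2 118.1]
baseA [597.6 117.3  12.5]
baseB [556.7 -56.6  11.9]
baseC [732.2  86.3  13. ]
railL [576.2  94.6 170. ]
railR [664.6  72.  171.3]
plateBL [574.1  59.5 169. ]
plateBR [671.1  36.3 173.6]
pivtop [627.4   2.9 104.4]
knob [671.1  72.6 176. ]
jar lid [ 570.3 -164.3   84.6]
ptr [661.8  34.2 181.8]
[471.2313777   31.54629735 154.91763034] [456.94356622  12.05285986 139.31606523] [485.43950006 105.38665843 426.27407743]
```

```bash
python3 -m inch '[[0,0,0.0345,0,0,0,1],[0,0,0,-0.27,0.12,0,1],[0,0,0,0,0,0.6,1],[0,0,0,0,0,0.6,1],[0,0,0,0,0,0.6,1],[0,0,0,0,0,0.6,1],[0,0,0,0,0,0.6,1],[0,0,0,0,0,0.6,1]]'
python3 -m inch '[[0,0,0,0,0,0.4,1],[0,0,0,0,0,0.08,1],[0,0,0,0,0,0,1],[0,0,0,0,0,0,1],[0,0,0,0,0,0,1]]'
```

```text
clock: 3.9
eef_pos: [467.1, 31.1, 215.1]
tcp_rot: [3.141, 0.0, 1.338]
contact_force: [0.2, 0.6, -0.5]
opening: 0.0
grasp_force: 0.0
clock: 4.32
eef_pos: [467.6, 31.6, 204.6]
tcp_rot: [3.14, -0.0, 1.333]
contact_force: [0.4, -0.2, -0.8]
opening: 0.001
grasp_force: 0.0
```

```bash
python3 -m inch '[[0,0,0,0,0,0.12,1],[0,0,0,0,0,0.12,1],[0,0,0,0,0,0.12,1],[0,0,0,0,0,0.12,1],[0,0,0,0,0,0.12,1],[0,0,0,0,0,0.12,1],[0,0,0,0,0,0.12,1],[0,0,0,0,0,0,1]]'
python3 -m inch '[[0,0,0,0,0,0.08,1],[0,0,0,0,0,0.08,1],[0,0,0,0,0,0.08,1],[0,0,0,0,0,0,1]]'
python3 -m inch '[[0,0,0,0,-0.01,0.08,1],[0,0,0,0,-0.01,0.08,1],[0,0,0,0,-0.01,0.08,1],[0,0,0,0,0,0,1]]'
```

```text
clock: 4.98
eef_pos: [466.7, 31.6, 182.1]
tcp_rot: [-3.141, 0.0, 1.332]
contact_force: [-0.5, 0.0, -0.9]
opening: -0.001
grasp_force: 0.0
clock: 5.32
eef_pos: [467.0, 31.6, 176.5]
tcp_rot: [-3.141, -0.0, 1.332]
contact_force: [-0.5, -0.9, 0.9]
opening: -0.0
grasp_force: 0.2
clock: 5.65
eef_pos: [466.1, 31.8, 170.4]
tcp_rot: [-3.141, 0.0, 1.332]
contact_force: [0.9, -0.1, 0.3]
opening: 0.003
grasp_force: 0.1
```

```bash
python3 -m inch '[[0,0,0,0,-0.01,0.08,1],[0,0,0,0,-0.01,0.08,1],[0,0,0,0,0,0,1]]'
python3 -m inch '[[0,0,0,0,-0.01,0.08,1],[0,0,0,0,-0.01,0.08,1],[0,0,0,0,0,0,1]]'
python3 -c "
from h import *
f=snap('wrist','w2');print(pt(f,323,242))"
```

```text
clock: 5.9
eef_pos: [465.7, 31.9, 166.4]
tcp_rot: [-3.141, 0.0, 1.332]
contact_force: [0.3, -0.2, 0.8]
opening: -0.001
grasp_force: 0.2
clock: 6.15
eef_pos: [465.2, 32.0, 162.4]
tcp_rot: [-3.141, 0.0, 1.332]
contact_force: [-0.0, 1.1, 0.4]
opening: -0.003
grasp_force: 0.1
[ 4.67353063e+02  2.00744447e+01 -4.66891354e-01]
```

View pics/w2.png

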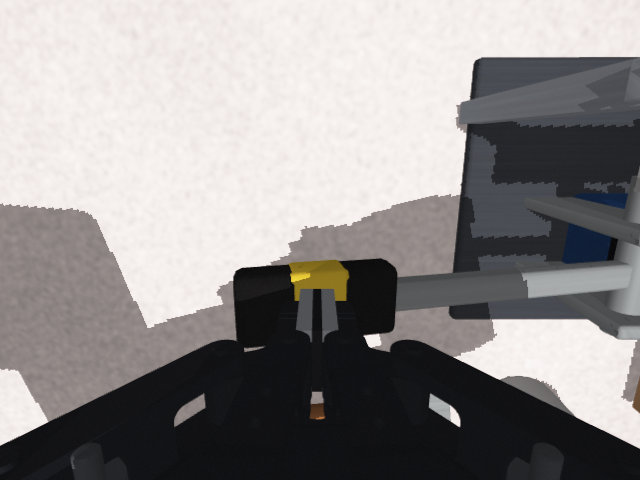

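The closed fingertips at (317,295) are on the yellow band in the middle of the grip. I'll check the lever tilt to see whether it's moving.

Run:
```python
from h import *
f=load('w2')
for p in [(260,290),(380,280),(320,272),(430,293),(500,287),(600,277)]: print(p,pt(f,*p).round(1))
```

```text
(260, 290) [445.6  46.3 144.6]
(380, 280) [493.1  35.2 134.7]
(320, 272) [469.7  45.3 136.9]
(430, 293) [514.8  19.1 123.8]
(500, 287) [549.   10.7 116.4]
(600, 277) [602.6  -1.4 105.6]
```

```bash
python3 -m inch '[[0,0,0,0,-0.015,0.08,1],[0,0,0,0,-0.015,0.08,1],[0,0,0,0,0,0,1]]'
python3 -m inch '[[0,0,0,0,-0.015,0.08,1],[0,0,0,0,-0.015,0.08,1],[0,0,0,0,0,0,1]]'
```

```text
clock: 6.45
eef_pos: [464.5, 32.2, 158.4]
tcp_rot: [-3.141, 0.0, 1.332]
contact_force: [-0.4, 0.0, 0.7]
opening: 0.0
grasp_force: 0.1
clock: 6.7
eef_pos: [463.8, 32.4, 154.5]
tcp_rot: [-3.141, -0.0, 1.332]
contact_force: [0.6, 0.8, -0.6]
opening: 0.001
grasp_force: 0.1
```

```bash
python3 -m inch '[[0,0,0,0,-0.01,0.08,1],[0,0,0,0,-0.01,0.08,1]]'
python3 -m inch '[[0,0,0,0,-0.01,0.08,1],[0,0,0,0,-0.01,0.08,1]]'
```

```text
clock: 6.87
eef_pos: [463.3, 32.5, 150.8]
tcp_rot: [-3.141, -0.0, 1.332]
contact_force: [-2.2, 0.3, 7.8]
opening: -0.001
grasp_force: 3.4
clock: 7.03
eef_pos: [462.8, 32.7, 147.0]
tcp_rot: [-3.141, -0.0, 1.332]
contact_force: [-4.1, 0.8, 12.3]
opening: -0.001
grasp_force: 6.1
```

Run:
```python
from h import *
f=snap('wrist','w3')
for p in [(260,290),(380,280),(320,272),(430,293),(500,287),(600,277)]: print(p,pt(f,*p).round(1))
print(r.sense()['contact_force'])
```

```text
(260, 290) [442.7  46.2 127.2]
(380, 280) [490.4  37.  122.3]
(320, 272) [467.3  46.3 122.5]
(430, 293) [511.3  22.2 113.5]
(500, 287) [542.7  16.3 110.5]
(600, 277) [590.8   6.8 103.8]
[-1.52824354  0.19319356  9.63367806]
```

The pad has been met and the force is rising. I'll go the last bit in small steps.

```bash
python3 -m inch '[[0,0,0,0,0,0.04,1]]'
python3 -m inch '[[0,0,0,0,0,0.04,1]]'
python3 -m inch '[[0,0,0,0,0,0,1],[0,0,0,0,0,0,1]]'
```

```text
clock: 7.17
eef_pos: [462.6, 32.7, 146.2]
tcp_rot: [-3.141, 0.0, 1.332]
contact_force: [-4.6, 1.4, 14.1]
opening: -0.001
grasp_force: 6.7
clock: 7.25
eef_pos: [462.5, 32.7, 145.2]
tcp_rot: [-3.141, 0.0, 1.332]
contact_force: [-6.2, 1.8, 16.1]
opening: 0.002
grasp_force: 7.4
clock: 7.42
eef_pos: [462.5, 32.7, 145.2]
tcp_rot: [-3.141, -0.0, 1.332]
contact_force: [-4.9, 0.8, 11.8]
opening: 0.002
grasp_force: 5.8
```

```bash
python3 -m inch '[[0,0,0,0,0,0.03,1],[0,0,0,0,0,0,1]]'
python3 -m inch '[[0,0,0,0,0,0.02,1],[0,0,0,0,0,0,1],[0,0,0,0,0,0,1]]'
```

```text
clock: 7.58
eef_pos: [462.4, 32.8, 144.5]
tcp_rot: [-3.14, -0.0, 1.332]
contact_force: [-5.0, 1.2, 14.3]
opening: 0.002
grasp_force: 6.9
clock: 7.83
eef_pos: [462.4, 32.8, 144.1]
tcp_rot: [-3.14, -0.0, 1.332]
contact_force: [-6.4, 1.2, 15.6]
opening: -0.004
grasp_force: 7.5
```

The force holds at about 15.6 N and peaked near 16. I'll let go straight up and move over the pointer and marker to look.

```bash
python3 -m inch '[[0,0,0,0,0,-0.1,1],[0,0,0,0,0,-0.2,1],[0,0,0,0,0,-0.4,1],[0,0,0,0,0,-0.8,1],[0,0,0,0,0,-0.8,1],[0,0,0,0,0,-0.9,1],[0,0,0,0,0,-0.9,1],[0,0,0,0,0,-0.9,0]]'
python3 -m inch '[[0,0,0,0,0,-0.7,0],[0,0,0,0,0,-0.7,0],[0,0,0,0.1,0.8,0,0],[0,0,0,0.2,0.8,0,0],[0,0,0,0.2,0.8,0,0],[0,0,0,0.2,0.8,0,0],[0,0,0,0.2,0.8,0,0],[0,0,0,0.2,0.8,0,0]]'
python3 -m inch '[[0,0,0,0.2,0.8,0,0],[0,0,0,0.2,0.8,0,0],[0,0,0,0.2,0.4,0,0],[0,0,0,0,0,0,0],[0,0,0,0,0,0,0],[0,0,0,0,0,0,0]]'
python3 -c "
from h import *
f=snap('wrist','w4')"
```

```text
clock: 8.5
eef_pos: [462.6, 32.6, 269.9]
tcp_rot: [-3.141, 0.0, 1.332]
contact_force: [0.6, -0.1, -0.4]
opening: 0.127
grasp_force: 0.0
clock: 9.17
eef_pos: [586.8, 30.9, 303.7]
tcp_rot: [-3.141, 0.0, 1.332]
contact_force: [0.8, -0.3, 0.1]
opening: 1.001
grasp_force: 0.0
clock: 9.67
eef_pos: [637.1, 33.7, 303.4]
tcp_rot: [-3.141, 0.0, 1.332]
contact_force: [-0.1, -0.5, 0.2]
opening: 1.0
grasp_force: 0.0
```

View pics/w4.png

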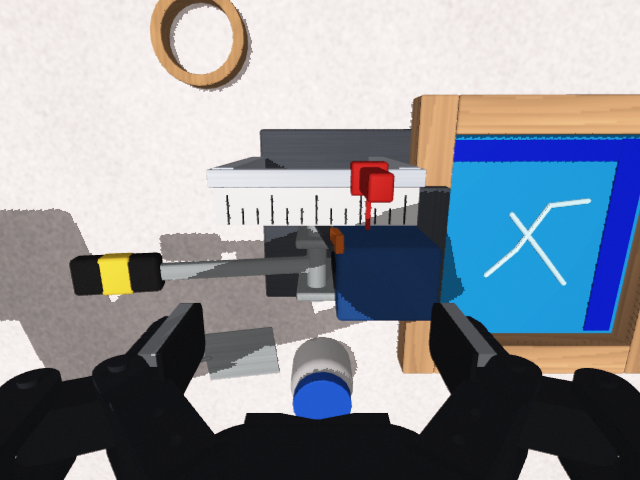

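The pointer is at (337,240), the knob's top face is around (378,187), and its needle points down to (368,225). The lever stayed down. I'll get 3D points in clamp axes and an enlarged crop.

Run:
```python
from h import *
f=load('w4'); hs=cv2.cvtColor(f['pixels'],cv2.COLOR_RGB2HSV)
cv2.imwrite('pics/w4c.png',cv2.resize(cv2.imread('pics/w4.png')[150:260,290:430],None,fx=5,fy=5,interpolation=cv2.INTER_CUBIC))
y=-0.236;X=np.array([np.cos(y),np.sin(y),0]);Y=np.array([-np.sin(y),np.cos(y),0])
for p in [(215,187),(405,187),(215,171),(410,171),(262,130),(408,130)]: print(p,pt(f,*p).round(1))
for n,lo,hi,w in [('org',(5,150,60),(18,255,255),(325,222,348,258)),('red',(0,170,60),(4,255,255),(340,150,400,240))]:
    m=cv2.inRange(hs,lo,hi);k=np.zeros_like(m);k[w[1]:w[3],w[0]:w[2]]=1;v,u=np.nonzero(m*k)
    P=np.array([pt(f,a,b) for a,b in zip(u,v)]);C=np.c_[P@X,P@Y,P[:,2]]
    for lo in range(150,240,6):
        s=C[(C[:,2]>=lo)&(C[:,2]<lo+6)]
        if len(s)>2: print(n,lo,len(s),'x',s[:,0].min().round(1),np.median(s[:,0]).round(1),s[:,0].max().round(1),'y',s[:,1].min().round(1),s[:,1].max().round(1))
for p in [(80,272),(155,270),(115,270)]: print(pt(f,*p).round(1))
t=r.sense()['eef_pos'];print('tcp',t@X,t@Y)
```

```text
(215, 187) [579.   83.9 169.5]
(405, 187) [702.7  53.9 169.7]
(215, 171) [582.1  94.  169. ]
(410, 171) [707.9  63.5 169. ]
(262, 130) [599.2 119.6  11.9]
(408, 130) [746.9  83.8  12.7]
org 174 38 x 620.5 621.0 625.0 y 182.3 190.0
org 180 36 x 621.5 622.1 626.6 y 182.0 190.0
org 186 41 x 622.0 622.6 627.5 y 179.0 189.9
org 192 159 x 623.0 625.5 628.2 y 177.9 190.0
red 162 23 x 635.7 644.2 655.6 y 233.6 233.7
red 168 32 x 633.8 645.4 655.2 y 189.5 233.8
red 174 544 x 633.8 639.4 657.1 y 189.8 233.6
red 180 35 x 638.5 638.8 648.5 y 216.1 230.8
red 186 45 x 638.5 638.8 650.2 y 216.3 230.8
red 192 49 x 638.5 639.0 652.1 y 215.5 230.8
red 198 43 x 638.5 638.8 650.2 y 216.7 230.8
red 204 48 x 638.5 638.8 651.0 y 217.6 230.8
red 210 54 x 638.5 638.7 649.8 y 217.0 230.9
red 216 419 x 638.5 644.6 652.3 y 215.1 230.8
red 222 356 x 639.1 645.4 652.0 y 215.9 230.7
[441.4  42.  134.2]
[495.9  26.8 124.3]
[466.3  35.8 129.1]
tcp 611.558186599131 181.73495248411976
```

View pics/w4c.png

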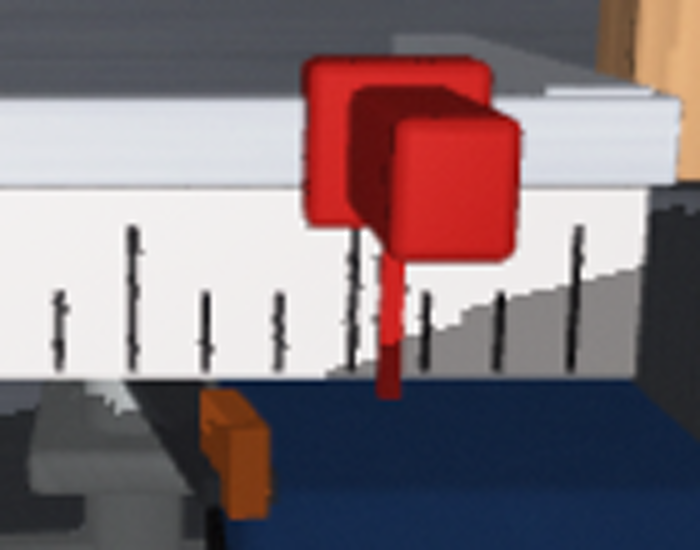

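Knob centre is at clamp-x 645.4 and y 223; the pointer tip is at 625.6. I need to slide the marker about -20 mm, so I'll go over the knob, descend and grip along the rail.

```bash
python3 -m inch '[[0,0,0,0.83,0.68,0,0],[0,0,0,0.82,0.67,0,0],[0,0,0,0,0,0.6,0],[0,0,0,0,0,0.6,0],[0,0,0,0,0,0.6,0],[0,0,0,0,0,0.6,0],[0,0,0,0,0,0.6,0],[0,0,0,0,0,0,0]]'
python3 -m inch '[[0,0,0,0,0,0.4,0],[0,0,0,0,0,0.3,0],[0,0,0,0,0,0,0]]'
python3 -m inch '[[0,0,0,0,0,0,0.6],[0,0,0,0,0,0,0.7],[0,0,0,0,0,0,0.8],[0,0,0,0,0,0,0.9],[0,0,0,0,0,0,1],[0,0,0,0,0,0,1],[0,0,0,0,0,0,1],[0,0,0,0,0,0,1]]' 20
python3 - <<'E'
from h import *
t=r.sense()['eef_pos'];y=-0.236;print(t@[np.cos(y),np.sin(y),0],t@[-np.sin(y),np.cos(y),0])
E
```

```text
clock: 10.38
eef_pos: [678.3, 65.6, 225.7]
tcp_rot: [-3.137, 0.002, 1.332]
contact_force: [-0.2, 0.2, 0.1]
opening: 1.001
grasp_force: 0.0
clock: 10.63
eef_pos: [680.0, 65.7, 210.0]
tcp_rot: [-3.14, 0.0, 1.332]
contact_force: [-0.5, 0.2, -0.0]
opening: 1.001
grasp_force: 0.0
clock: 11.3
eef_pos: [680.8, 65.8, 211.3]
tcp_rot: [3.141, -0.0, 1.332]
contact_force: [-1.2, -0.3, 3.2]
opening: 0.161
grasp_force: 23.9
646.5476486522647 223.16380981117138
```

```bash
python3 -m inch '[[0,0,0,0,-0.1,0,1],[0,0,0,0,-0.2,0,1],[0,0,0,0,-0.2,0,1],[0,0,0,0,-0.2,0,1],[0,0,0,0,-0.1,0,1],[0,0,0,0,0,0,1],[0,0,0,0,0,0,1]]'
cat > m.py <<'E'
from h import *
import sys
f=snap('wrist',sys.argv[1]); hs=cv2.cvtColor(f['pixels'],cv2.COLOR_RGB2HSV)
y=-0.236;X=np.array([np.cos(y),np.sin(y),0]);Y=np.array([-np.sin(y),np.cos(y),0])
for n,lo,hi in [('org',(5,150,60),(18,255,255)),('red',(0,170,60),(4,255,255))]:
    v,u=np.nonzero(cv2.inRange(hs,lo,hi))
    P=np.array([pt(f,a,b) for a,b in zip(u,v)]);C=np.c_[P@X,P@Y,P[:,2]]
    C=C[(abs(C[:,1]-205)<32)&(abs(C[:,0]-635)<40)]
    for lo in range(162,240,6):
        s=C[(C[:,2]>=lo)&(C[:,2]<lo+6)]
        if len(s)>2: print(n,lo,len(s),'x',s[:,0].min().round(1),np.median(s[:,0]).round(1),s[:,0].max().round(1),'y',s[:,1].min().round(1),s[:,1].max().round(1))
    s=C[(C[:,1]<212)]
    if n=='red' and len(s): print('needle',np.percentile(s[:,0],[2,50,98]).round(1))
t=r.sense();print('tcp',t['eef_pos']@X,t['eef_pos']@Y,t['contact_force'])
E
python3 m.py w5
```

```text
clock: 11.88
eef_pos: [660.5, 70.7, 211.3]
tcp_rot: [-3.14, 0.0, 1.332]
contact_force: [-2.3, 0.6, 7.0]
opening: 0.161
grasp_force: 24.5
org 174 15 x 620.4 621.0 628.0 y 181.3 185.6
org 180 48 x 621.5 622.5 626.5 y 181.7 190.3
org 186 125 x 622.1 624.3 627.8 y 179.5 190.5
org 192 320 x 623.0 625.6 628.2 y 177.8 191.0
org 216 10 x 622.0 623.8 626.3 y 215.0 215.7
org 222 4 x 622.7 624.8 625.3 y 215.7 215.9
red 162 111 x 613.7 625.7 637.2 y 232.2 234.1
red 168 228 x 613.9 625.3 637.3 y 231.8 234.3
red 174 726 x 614.2 625.7 637.3 y 225.8 234.5
red 180 168 x 618.5 625.3 632.5 y 228.5 231.6
red 186 190 x 618.7 625.7 632.3 y 229.2 231.6
red 192 208 x 619.0 625.3 632.1 y 229.7 231.4
red 198 224 x 618.9 625.7 632.2 y 229.4 231.4
red 204 266 x 618.9 625.5 632.2 y 229.3 231.4
red 210 302 x 618.9 625.5 632.2 y 229.2 231.4
red 216 1128 x 618.7 625.4 632.3 y 215.0 231.7
red 222 819 x 619.0 625.7 631.9 y 216.1 231.3
tcp 625.7701751808955 223.2137666234994 [-1.90942048 -0.12517509  6.35317492]
```

View pics/w5.png

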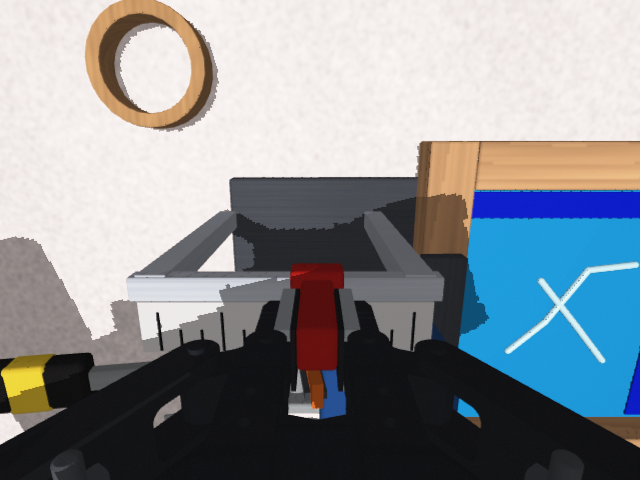

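The knob at (317,320) is lined up with the orange pointer at (317,388): 625.5 against 625.6. I'll release, lift and check.

```bash
python3 -m inch '[[0,0,0,0,0,0,0.6],[0,0,0,0,0,0,0.4],[0,0,0,0,0,0,0.2],[0,0,0,0,0,0,0],[0,0,0,0,0,0,0],[0,0,0,0,0,0,0]]'
python3 -m inch '[[0,0,0,0,0,-0.4,0],[0,0,0,0,0,-0.6,0],[0,0,0,0,0,-0.6,0],[0,0,0,0,0,-0.6,0],[0,0,0,0,0,-0.8,0],[0,0,0,-0.6,0,-0.8,0],[0,0,0,-0.6,0,0,0],[0,0,0,0,0,0,0]]'
python3 m.py w6
```

```text
clock: 12.43
eef_pos: [661.2, 70.5, 210.8]
tcp_rot: [-3.141, 0.0, 1.332]
contact_force: [0.8, -0.3, 0.8]
opening: 0.983
grasp_force: 0.0
clock: 13.1
eef_pos: [654.3, 39.2, 308.0]
tcp_rot: [3.139, 0.0, 1.331]
contact_force: [0.5, 0.7, -0.4]
opening: 1.0
grasp_force: 0.0
org 174 27 x 620.7 621.5 625.6 y 182.1 190.1
org 180 32 x 621.5 622.2 626.3 y 182.4 189.9
org 186 42 x 622.2 623.0 627.6 y 178.3 190.0
org 192 134 x 623.0 625.6 628.2 y 178.4 189.9
red 168 44 x 615.1 625.3 636.5 y 190.8 233.8
red 174 519 x 613.8 625.6 637.2 y 189.7 233.6
red 180 21 x 619.4 625.2 631.6 y 230.1 230.8
red 186 21 x 618.9 625.8 632.1 y 229.3 230.8
red 192 22 x 619.6 626.1 632.6 y 228.8 230.8
red 198 24 x 619.3 625.5 632.4 y 229.3 230.9
red 204 32 x 618.9 626.2 631.7 y 229.5 230.8
red 210 34 x 619.6 625.3 632.2 y 229.7 230.9
red 216 386 x 618.6 625.8 632.5 y 215.2 230.9
red 222 310 x 619.2 625.4 631.9 y 215.6 230.1
needle [624.2 625.6 626.3]
tcp 626.4703010397627 191.99249246945823 [ 0.65221771  0.04769114 -0.97639382]
```

View pics/w6.png

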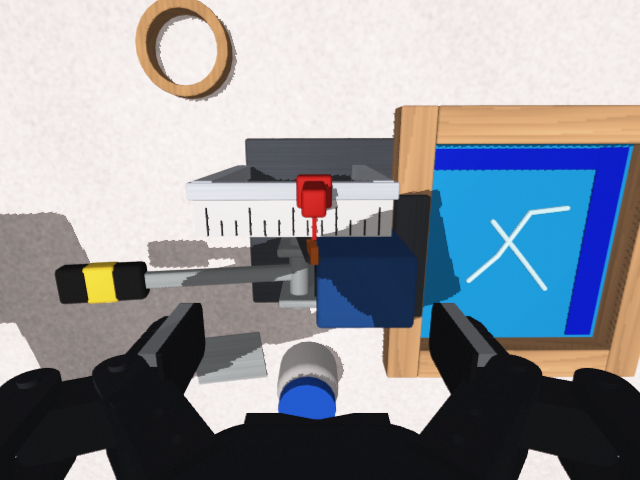

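The marker at (314,200) has its needle meeting the pointer at (313,250), both at clamp-x 625.6, and the robot is clear.

```bash
python3 -c "
from rig import r
print(r.sign_off())"
```

```text
the job is handed in; nothing more can be done
None
```

The job is done and handed in: I pressed the lever until it bit (about 15.6 N held, highest reading 16.1 N), let go, and slid the marker to within about 0.5 mm of the pointer, leaving the other things untouched and the robot clear.

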